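# Bolt the evidence strongbox

## Robot

A 6-joint arm with a two-finger parallel gripper is mounted at the origin on the work surface. World frame = base frame: x ahead of the robot, y to its left, z up, the work surface at z = 0. Lengths are in mm, angles in rad, forces in N, time in s.
With the tool pointing down it reaches from about 350 to 775 mm from the base axis. Payload 7.3 kg.
Tool frame: the origin (TCP) lies at the very end of the fingers, on their centre line; the grasp point (between the pads) lies grip_point_offset behind it (grip_point_offset is the distance from the TCP to the grasp point, in mm); x points along the fingers, z is the direction in which the jaws open and shut, and the axes are right-handed (so a half turn about x gives the same grasp; the last joint's range is limited). The gripper opens to 92 mm and grips with 3 to 60 N. Pads are 19 mm wide; open, the fingers measure 130 mm over their backs; the gripper's body (75 mm by 190 mm) begins 47 mm behind the grasp point.
Start: joints at [0.968, 0.342, 1.524, -0, 1.275, -0.146], TCP at [231.555, 471.197, 226.741] pointing down, gripper open.
Joint ranges: [-2.53, 2.53], [-0.77, 2.02], [0.04, 2.7], [-1, 4.14], [0.28, 2.66], [-3.11, 3.11]. Speed limits (rad/s): [2.57, 2.57, 3.14, 3.14, 3.14, 3.14].

## Interface

Orientations are given as [roll, pitch, yaw] about the fixed x, y, z axes, in that order (R = Rz(yaw) Ry(pitch) Rx(roll)).
In Python, from plant import * gives the robot as it stands.
- The arm moves only by the tool send_rows, never from a script. Its argument "series" is text: rows parted by semicolons, each of 5 numbers parted by spaces: the gripper's target within -1 to 1 (fully open at 1, half-way at 0, shut at -1), then the shift along the tool's x, y, z in units of 30 mm (1.0 is 30 mm), then the turn about the tool's x in units of 5 degrees (1.0 is 5 degrees). A call has 1 to 8 rows; each row is the pose to reach, as a shift and turn from the pose commanded when the call began, along the tool's axes at that moment; what a row does not reach only later rows make up. A row lasts 1/8 s, in which the tool goes at most 62.5 mm and 10.7 degrees, less where a joint would pass 70% of its speed; a pose out of reach is approached as far as the arm can. A call with a gripper value outside its range is refused whole. The fingers move at their own pace and stop on an object; the grip force is fixed at half the most. Time passes only in rows, so rows that repeat a pose let the fingers close. It gives the time, the measured TCP pose, the force and the opening at its end, in the units of the state.
- get_obs(): the state, without advancing time (a new reading comes with each control period).
- capture(name): name is "side" or "top"; returns a dict with "pixels" (384x512x3 uint8, red, green, blue), "mtx" (3x3 intrinsics, pixels), "R" (3x3) and "t" (3): a world point X has camera coordinates R X + t. Camera axes: x right, y down, z forward; pixel columns grow to the right and rows downward; lengths in mm; the calibration is good to about 2 mm. A picture is of the moment at which its call begins. There is no depth.
- close_job(): hands the job in, once; it reports no verdict.
Trained networks look in a picture, given as the dict that the camera call returned (one of the last four; its "shot" number tells which), for a name from the list of things; names that differ only in an ending like _2 or _b are one class to them, and where a whole thing is asked for, a point or a joint stands for the part that bears it (a point fixed in the world has none). Each returns a list of dicts, best first, with "score" (0 to 1); they miss things now and then, are a little off and sometimes report something else, mostly with a low value. They report only what shows in the picture. A call takes as long as a camera call.
- cut_out(picture, thing): "pixels" (384x512 bool, what is visible of it).
- place_of(picture, thing): "point" ([x, y, z] in mm, in world coordinates, good to about 4 mm: a listed point, or the origin of a listed thing).
The state is a dict: "time": time; "joint_positions": joint angles; "dq": joint speeds; "tau": joint torques, N m; "tool_pos": TCP position; "tcp_rot": TCP orientation; "contact_force": force on the tool from outside, world axes, zero at the start; "moment": the same for the moment, N m; "grip_width": finger opening in mm.
Only numpy, scipy, OpenCV 4.12 (cv2) and the standard library are available. Lean on these libraries where they do the work, as an engineer would, in place of code of your own. Each camera call takes 0.05 s, during which the arm holds its last target.

## Task

Lock up the evidence strongbox: close its hatch, slide the barrel bolt fully across into the keeper on the hatch, then swing the bolt's handle down into its notch so that the bolt cannot slide back. Leave the tins, the bottle and the jar around and on the box where they are.

Things in the scene. Friction and masses are not known exactly. Their poses are not given: they have to be found in the camera images.
- strongbox: Grey steel box, fixed, at a new place and yaw each time: 220 mm (x) by 330 mm (y from -150 to +180) by 110 high; origin on the table, z up, -x face to the robot. y = 41 to 180 mm is a flat closed deck (top z = 110) with the barrel bolt, whose axis runs along y at x = -80, z = 135; the rest is a well with tins, covered by the hatch. Two rod guides stand at y = 44-56 and 143-157, up to z = 148.
- notch (a point): Middle of the notch, an 18 mm wide gap (along y) in the dark guard strip on the deck in front of the bolt: strongbox x = -103, y = 70, z = 135 mm, level with the bolt's axis and 23 mm in front of it. The strip runs from y = 44 to 161 mm, 12 mm thick, top at z = 143 mm. Axes as the strongbox's.
- hatch (a joint): Angle (rad) of the hatch: 0 closed, flush with the deck; starts open at 0.9 to 1.25. A flat grey plate, 212 mm (x), 190 mm from hinge to free edge, 8 mm thick, 0.4 kg, hinged along x at the box's -y end; the free edge comes down towards +y, beside the deck. The hinge is stiff (0.55 N m): it stays where left and must be pushed fully down on its outer face, 2 to 5 N near the free edge.
- hatch_hinge (a point): Middle of the hatch's hinge line: strongbox x = 0, y = -150, z = 106 mm, half way through the plate's thickness. Axes move with the hatch: x along the hinge, y towards the free edge, z out of the outer face (up when closed).
- hatch_edge (a point): Middle of the hatch's free edge, on its outer face: 190 mm from the hinge line, 4 mm above the plate's mid-plane. Axes as hatch_hinge's.
- keeper (a point): Centre of the keeper's opening: a dark steel staple on the hatch's outer face through which the bolt passes; 32 mm wide in x, 12 mm along y, standing 42 mm above the face, centred at strongbox x = -80 mm and 164 mm from the hinge line. The rest of the outer face is clear. Axes as hatch_hinge's.
- bolt (a joint): Travel (m) of the bolt: 0 drawn back, 0.060 (end stop) fully across; starts at 0 to 0.012. It grows as the rod moves along the strongbox's -y, over the closed hatch and through the keeper. Steel rod 14 mm in diameter, 165 mm long; sliding takes about 3 N. The handle fits the notch only within 4 mm of the end stop. A bolt pushed out while the hatch is open blocks the hatch.
- bolt_tip (a point): Centre of the rod's leading end, on the bolt's axis, 78 mm ahead (-y) of the handle; the handle stands at strongbox y = 130 mm minus the bolt's travel. Axes as the strongbox's.
- handle (a joint): Angle (rad) of the handle about the bolt's axis: 0 straight up, 1.57 (stop) level, pointing to the strongbox's -x (the front), in the notch. Starts at -0.2 to 0.2, stays where left (about 1 N at the knob to turn). A steel pin, 10 mm in diameter, standing out from the rod; away from the notch the guard strip stops it at about 0.95; in the notch it keeps the bolt from sliding.
- knob (a point): Centre of the black ball knob, 26 mm in diameter, on the handle's end, 60 mm from the bolt's axis: 195 mm above the table when up. It can be gripped from above across y, dragged along y and led round the arc, turning between the fingers; when down it is 135 mm above the table and 30 mm in front of the box, with free space below. Axes turn with the handle: z from the bolt's axis to the knob.
- tin_a: closed round aluminium tin, 70 mm across, 26 mm high, 0.12 kg; origin at the centre of its underside. Bystander, on the table in front of the box.
- tin_b: closed round aluminium tin, 70 mm across, 26 mm high, 0.12 kg; origin at the centre of its underside. Bystander, on the table in front of the box.
- tin_c: closed round aluminium tin, 70 mm across, 26 mm high, 0.12 kg; origin at the centre of its underside. Bystander, on the table on the hatch's side.
- tin_d: closed round aluminium tin, 70 mm across, 26 mm high, 0.12 kg; origin at the centre of its underside. Bystander, on the box's deck behind the bolt, its top 136 mm above the table.
- reagent: White plastic bottle, 54 mm across, 130 mm high, 0.16 kg, standing on the table beyond the bolt's rear end; origin at the centre of its underside. Bystander.
- jar: Clear screw jar with a black lid, 64 mm across, 85 mm high, 0.2 kg, on the table on the hatch's side; origin at the centre of its underside. Bystander.

How it is judged (in metres and radians):
On the way, in this order (a step that is already met when the one before it is completed fails the run):
1. the hatch is closed (within 0.03 rad) with the bolt still drawn back (less than 30 mm across) (value of joint hatch below 0.03 rad and value of joint bolt below 0.03 m), for 0.1 s.
2. the bolt is across (at least 54 of 60 mm) over the closed hatch (value of joint hatch below 0.03 rad and value of joint bolt above 0.054 m), for 0.1 s.
3. the handle is down in its notch (past 1.4 rad) with the bolt across (value of joint bolt above 0.054 m and value of joint handle above 1.4 rad), for 0.1 s.
At the end, for the whole second after the job is handed in: The hatch is closed (within 0.03 rad), the bolt is at least 54 of its 60 mm across, the handle is down in the notch (past 1.4 rad of 1.57) and at rest; tins, bottle and jar have not moved more than 30 mm nor tipped (all of step 3 and value of joint hatch below 0.03 rad and value of joint handle below 1.65 rad and velocity of joint handle between -0.1 and 0.1 rad/s); the robot touches nothing.
It fails at once if a tin is moved more than 30 mm or tipped over (distance of any of tin_a, tin_b, tin_c, tin_d from where it was at the start of the episode above 0.03 m or angle between any of tin_a, tin_b, tin_c, tin_d's own z axis and vertical above 0.5 rad).
It fails at once if the bottle or the jar is moved more than 30 mm or tipped over (distance of any of reagent, jar from where it was at the start of the episode above 0.03 m or angle between any of reagent, jar's own z axis and vertical above 0.5 rad).
It also fails if it takes over 51 s, if anything falls off the work surface, if the arm or the gripper's body presses on something with over 40 N, if the wrist force passes 120 N, or if a joint passes its speed limit or range.

## Working session

There is one attempt and no reset: what is moved stays moved. The work goes in short steps, Python scripts to look and compute and a tool call to move; the robot and the scene stay as the last step left them, time stands still between calls to the robot, and variables do not carry over. Pictures are saved under pics/ and viewed, and the job is handed in when it is done.

Besides the shell and the picture viewer there is one more tool, called after "Call:" in YAML: its name, and indented under it one key for each argument. send_rows: Moves the arm, as the interface text tells. Its arguments: {"type":"object","properties":{"series":{"type":"string"}},"required":["series"]}

```bash
ls; mkdir -p pics
python3 - <<'E'
from plant import *
import cv2
o=get_obs(); print({k:o[k] for k in o})
for n in("side","top"):
    p=capture(n); cv2.imwrite(f"pics/{n}0.png",p["pixels"][:,:,::-1])
    print(n,p["mtx"].tolist(),p["R"].tolist(),p["t"].tolist())
    for th in ["strongbox","notch","hatch_hinge","hatch_edge","keeper","bolt_tip","knob","tin_a","reagent","jar"]:
        print(th,[(r["score"],[round(float(v)) for v in r["point"]]) for r in place_of(p,th)][:5])
E
```

```text
pics
{'time': 0.0, 'joint_positions': array([ 9.68007538e-01,  3.42732596e-01,  1.52501267e+00,  7.79881467e-06,
        1.27538448e+00, -1.45979200e-01]), 'dq': array([ 0.00022059,  0.00111412,  0.00160709, -0.00030705, -0.00065556,
        0.00071342]), 'tau': array([-6.76736581e-04, -4.31236053e+01, -2.44217098e+01,  7.17036752e-02,
        5.60185465e-02, -1.33010640e-04]), 'tool_pos': array([231.30917166, 470.85083064, 226.04135075]), 'tcp_rot': array([ 2.99076181,  1.56925922, -2.17843904]), 'contact_force': array([ 0.11104505, -0.53225749,  0.57386192]), 'moment': array([-0.01452514, -0.01850932,  0.04472322]), 'grip_width': 92.00248572013496}
side [[389.183582554773, 0.0, 257.9606252163702], [0.0, 389.183582554773, 186.42253917846784], [0.0, 0.0, 1.0]] [[0.8432304231854856, -0.5375482310228638, -0.002086321791215696], [-0.35185436322242863, -0.5489973351307403, -0.7581559424687542], [0.4064000006099484, 0.6400342376338436, -0.6520699457578907]] [-446.8010284354109, 324.6635062403291, 711.1822045694652]
strongbox []
notch [(0.63, [589, -123, 262]), (0.6, [516, 10, 133])]
hatch
[... 460 characters left out ...]
0.0, 1.0]] [[-0.010823345123539583, -0.999934615673795, 0.003690471194393915], [-0.9844062826405714, 0.010007084364309962, -0.1756249667908788], [0.17557655281417403, -0.0055337726575532846, -0.9844502280268244]] [64.80119433464509, 569.3771392700246, 927.3701131685082]
strongbox [(0.65, [599, -77, 4])]
notch [(0.56, [517, 9, 134]), (0.31, [528, -17, 145])]
hatch_hinge [(0.81, [573, -228, 108])]
hatch_edge [(0.61, [595, -120, 261])]
keeper [(0.93, [505, -142, 253])]
bolt_tip [(0.75, [529, -18, 144])]
knob [(0.47, [547, 64, 193]), (0.38, [600, -76, 2])]
tin_a [(0.81, [384, -161, -1]), (0.57, [671, 20, 113]), (0.56, [481, -279, -1])]
reagent [(0.77, [680, 228, 1])]
jar [(0.76, [560, -313, 2])]
```

View pics/side0.png

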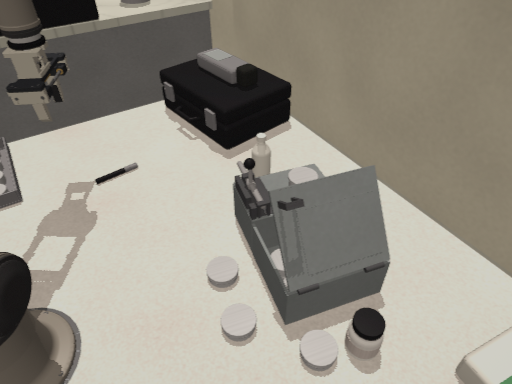

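View pics/top0.png

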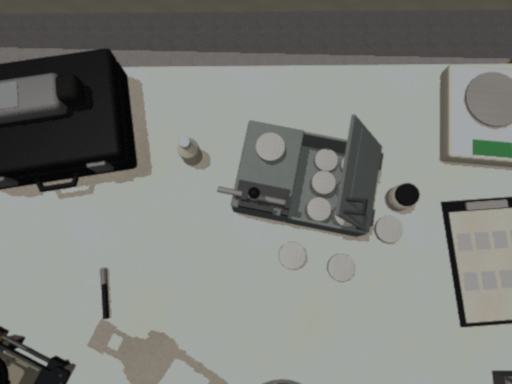

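```bash
cat > h.py <<'E'
import numpy as np
from scipy.optimize import least_squares
from scipy.spatial.transform import Rotation as Ro
# network points -> fit pose, hatch, bolt, handle
obs=[("hh",566,-225,106),("hh",573,-228,108),("ed",594,-124,262),("ed",595,-120,261),("ke",509,-141,257),("ke",505,-142,253),
("no",516,10,133),("no",517,9,134),("bt",532,-14,135),("bt",529,-18,144),("kn",545,65,194),("kn",547,64,193),("or",599,-77,4)]
def rz(a): return np.array([[np.cos(a),-np.sin(a),0],[np.sin(a),np.cos(a),0],[0,0,1]])
def loc(k,h,b,t):
    H=lambda x,y,z:np.array([x,-150+y*np.cos(h)-z*np.sin(h),106+y*np.sin(h)+z*np.cos(h)])
    return {"hh":np.array([0,-150,106.]),"ed":H(0,190,4),"ke":H(-80,164,25),"no":np.array([-103,70,135.]),
     "bt":np.array([-80,52-b,135.]),"kn":np.array([-80-60*np.sin(t),130-b,135+60*np.cos(t)]),"or":np.zeros(3)}[k]
def f(p):
    return np.concatenate([rz(p[2])@loc(k,p[3],p[4],p[5])+[p[0],p[1],0]-np.array(v) for k,*v in obs])
if __name__=="__main__":
    s=least_squares(f,[600,-77,-.2,1.,5,0],loss="soft_l1",f_scale=4)
    print(s.x.round(3)); print(f(s.x).reshape(-1,3).round(1))
E
python3 h.py
```

```text
[ 6.01225e+02 -7.96520e+01 -2.00000e-01  9.59000e-01  1.42700e+00
  4.60000e-02]
[[ 5.5 -1.7  0. ]
 [-1.5  1.3 -2. ]
 [-1.5  1.   1.9]
 [-2.5 -3.   2.9]
 [-1.3  2.4 -2.4]
 [ 2.7  3.4  1.6]
 [-1.8 -0.6  2. ]
 [-2.8  0.4  1. ]
 [ 0.8 -0.2  0. ]
 [ 3.8  3.8 -9. ]
 [ 0.6 -2.2  0.9]
 [-1.4 -1.2  1.9]
 [ 2.2 -2.7 -4. ]]
```

```bash
cat >> h.py <<'E'
B=np.array([601.2,-79.7,0]); YAW=-.2
def W(x,y,z): return rz(YAW)@np.array([x,y,z])+B
def L(p): return rz(YAW).T@(np.array(p)-B)
def cmd(target,o,twist_deg=0,Rc=None,pc=None):
    R=Ro.from_euler("xyz",o["tcp_rot"]).as_matrix() if Rc is None else Rc
    p=o["tool_pos"] if pc is None else pc
    return (R.T@(np.array(target)-p)/30).round(2)
E
python3 - <<'E'
from plant import *
import h,numpy as np,cv2
from h import *
try: print("gpo",grip_point_offset)
except Exception as e: print(e)
s0=np.array([600,-77,-.3,1.,5,0])
for y in(-.3,-.1):
    s0[2]=y; s=least_squares(f,s0,x_scale=[10,10,.1,.1,10,.1],loss="soft_l1",f_scale=4); print(s.x.round(3))
p=s.x
o=get_obs();R=Ro.from_euler("xyz",o["tcp_rot"]).as_matrix();print(R.round(3)); print("in box:",(rz(p[2]).T@R).round(3))
for n in("side","top"):
    c=capture(n);im=c["pixels"][:,:,::-1].copy()
    def P(q):
        X=rz(p[2])@q+[p[0],p[1],0]; u=c["mtx"]@(c["R"]@X+c["t"]); return tuple(int(round(v*4)) for v in u[:2]/u[2])
    im=cv2.resize(im,None,fx=4,fy=4,interpolation=cv2.INTER_CUBIC)
    def line(a,b,col=(0,0,255)): cv2.line(im,P(np.array(a,float)),P(np.array(b,float)),col,1)
    for z in(0,110):
        q=[(-110,-150,z),(110,-150,z),(110,180,z),(-110,180,z)]
        for i in range(4): line(q[i],q[(i+1)%4])
    ch,sh=np.cos(p[3]),np.sin(p[3])
    H=lambda x,y,zz:np.array([x,-150+y*ch-zz*sh,106+y*sh+zz*ch])
    q=[H(-106,0,4),H(106,0,4),H(106,190,4),H(-106,190,4)]
    for i in range(4): line(q[i],q[(i+1)%4],(0,255,0))
    for k in("no","bt","kn","ke"): cv2.circle(im,P(loc(k,*p[3:])),5,(255,0,255),1)
    c0=P(np.array([0,20,110.])); 
    x0=max(0,min(2048-800,c0[0]-400));y0=max(0,min(1536-600,c0[1]-300))
    cv2.imwrite(f"pics/{n}1.png",im[y0:y0+600,x0:x0+800])
E
```

```text
gpo 18.8
[ 6.01225e+02 -7.96520e+01 -2.00000e-01  9.59000e-01  1.42700e+00
  4.60000e-02]
[ 6.01225e+02 -7.96520e+01 -2.00000e-01  9.59000e-01  1.42700e+00
  4.60000e-02]
[[ 0.    -0.897  0.441]
 [ 0.     0.441  0.897]
 [-1.     0.     0.   ]]
in box: [[ 0.    -0.967  0.254]
 [ 0.     0.254  0.967]
 [-1.     0.     0.   ]]
```

View pics/side1.png

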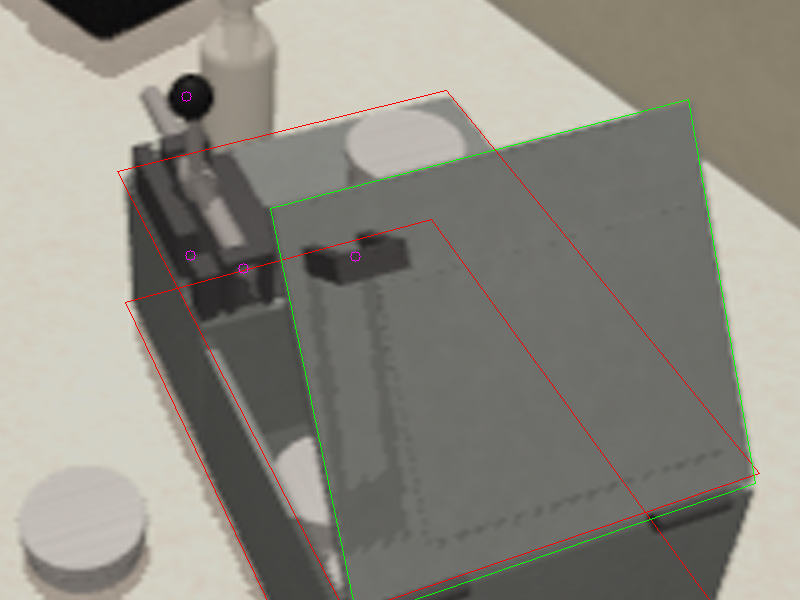

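View pics/top1.png

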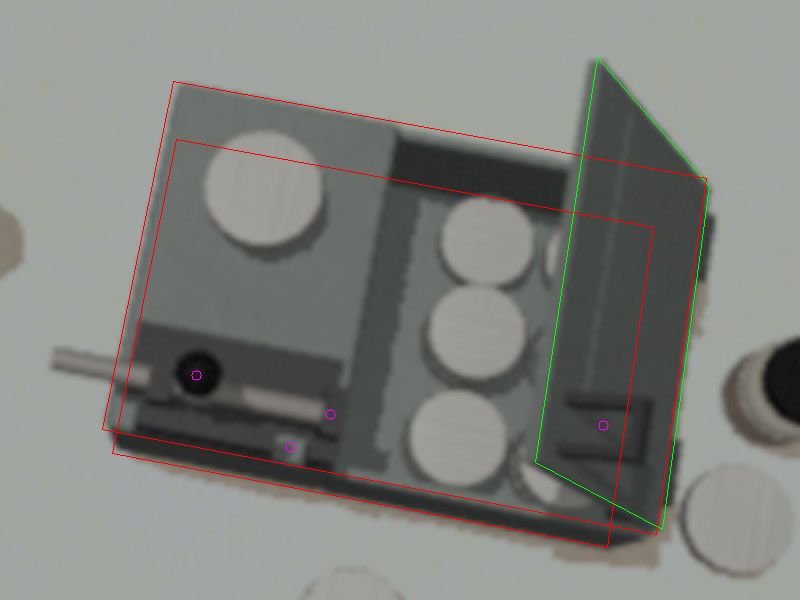

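Run:
```python
from plant import *
from h import *
o=get_obs()
T=W(10,-85,285); print(T, cmd(T,o))
```

```text
[ 594.11377266 -164.99235242  285.        ] [ -1.94 -20.2  -13.7 ]
```

Call:
send_rows:
  series: "-1 -1.5 0 0 0; -1 -2 -1.5 -1 -1; -1 -2 -3 -2 -2; -1 -2 -4.5 -3 -2.94; -1 -2 -6 -4 -2.94; -1 -2 -7.5 -5 -2.94; -1 -2 -9 -6 -2.94; -1 -2 -10 -6.8 -2.94"

```text
time: 2.2
tool_pos: [411.7, 153.8, 286.8]
tcp_rot: [-1.307, 1.57, 0.062]
contact_force: [-0.1, 0.8, -0.5]
grip_width: 16.5
```

Run:
```python
from plant import *
from h import *
o=get_obs()
print(o["time"],o["tool_pos"],o["grip_width"],L(o["tool_pos"]),(rz(-.2).T@Ro.from_euler("xyz",o["tcp_rot"]).as_matrix()).round(3))
T=W(10,-85,285); print(T, cmd(T,o))
```

```text
2.2 [411.72734322 153.84549733 286.84845871] 16.52198215065779 [-232.09414599  191.24773041  286.84845871] [[ 0.001 -1.     0.002]
 [ 0.     0.002  1.   ]
 [-1.    -0.001  0.   ]]
[ 594.11377266 -164.99235242  285.        ] [ 0.06 -8.09 -9.19]
```

Call:
send_rows:
  series: "-1 0 -1.3 -1.5 0; -1 0 -2.6 -3 0; -1 0 -3.9 -4.5 0; -1 0 -5.2 -6 0; -1 0 -6.6 -7.5 0; -1 0 -7.8 -8.8 0; -1 0 -8.1 -9.2 0; -1 0 -8.1 -9.2 0"

```text
time: 3.2
tool_pos: [593.9, -163.3, 286.1]
tcp_rot: [1.096, 1.569, 2.466]
contact_force: [0.3, -0.1, 0.1]
grip_width: 0.5
```

```bash
cat > st.py <<'E'
from plant import *
from h import *
def st():
    o=get_obs(); R=rz(YAW).T
    print(round(o["time"],2),"box",L(o["tool_pos"]).round(1),"F",(R@o["contact_force"]).round(1),"w",round(o["grip_width"],1))
    return o
E
python3 - <<'E'
from st import *
import cv2
st()
p=capture("side"); cv2.imwrite("pics/s2.png",p["pixels"][60:330,180:420,::-1].repeat(2,0).repeat(2,1))
for h in (1,.9,.8,.7,.6,.5,.4,.3,.2,.1,0):
    q=-150+172*np.cos(h)-4*np.sin(h)-19, 106+172*np.sin(h)+4*np.cos(h); print(h,np.round(q,1),"units z,x from (-85,285):",((q[0]+85)/30).round(2),((285-q[1])/30).round(2))
E
```

```text
3.2 box [  9.4 -83.4 286.1] F [ 0.3 -0.   0.1] w 0.5
1 [-79.4 252.9] units z,x from (-85,285): 0.19 1.07
0.9 [-65.2 243.2] units z,x from (-85,285): 0.66 1.39
0.8 [-52.  232.2] units z,x from (-85,285): 1.1 1.76
0.7 [-40.  219.9] units z,x from (-85,285): 1.5 2.17
0.6 [-29.3 206.4] units z,x from (-85,285): 1.86 2.62
0.5 [-20. 192.] units z,x from (-85,285): 2.17 3.1
0.4 [-12.1 176.7] units z,x from (-85,285): 2.43 3.61
0.3 [ -5.9 160.7] units z,x from (-85,285): 2.64 4.14
0.2 [ -1.2 144.1] units z,x from (-85,285): 2.79 4.7
0.1 [  1.7 127.2] units z,x from (-85,285): 2.89 5.26
0 [  3. 110.] units z,x from (-85,285): 2.93 5.83
```

View pics/s2.png

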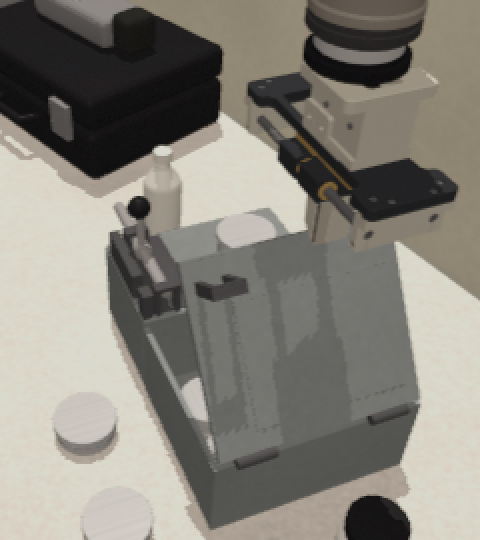

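Call:
send_rows:
  series: "-1 1.1 0 0.2 0; -1 1.4 0 0.66 0; -1 1.76 0 1.1 0; -1 2.17 0 1.5 0; -1 2.62 0 1.86 0"

```text
time: 3.88
tool_pos: [605.9, -107.1, 208.3]
tcp_rot: [-1.43, 1.569, -0.059]
contact_force: [0.3, -0.8, 1.7]
grip_width: -0.1
```

Run:
```python
from st import *
import cv2
st()
p=capture("side"); cv2.imwrite("pics/s3.png",p["pixels"][60:330,180:420,::-1].repeat(2,0).repeat(2,1))
```

```text
3.88 box [ 10.  -25.9 208.3] F [ 0.4 -0.7  1.7] w -0.1
```

View pics/s3.png

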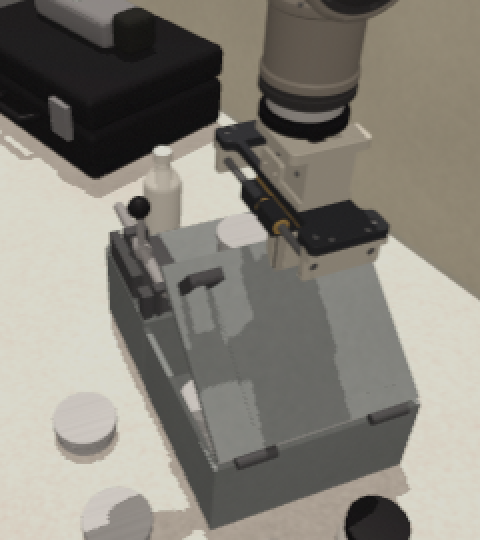

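The hatch is following the fingers (contact near its edge, about pixel (280,265)); on down.

Call:
send_rows:
  series: "-1 0.48 0 0.31 0; -1 1.0 0 0.57 0; -1 1.52 0 0.7 0; -1 2.08 0 0.8 0; -1 2.64 0 0.85 0; -1 3.0 0 0.85 0; -1 3.2 0 0.85 0; -1 3.25 0 0.85 0"

```text
time: 4.92
tool_pos: [609.9, -83.5, 110.3]
tcp_rot: [1.661, 1.57, 3.032]
contact_force: [-1.8, 0.9, 3.5]
grip_width: 0.2
```

Run:
```python
from st import *
st()
```

```text
4.92 box [  9.3  -2.  110.3] F [-1.9  0.5  3.5] w 0.2
```

Press slightly further to make sure it sits at its stop.

Call:
send_rows:
  series: "-1 0.1 0 0 0; -1 0.2 0 0 0; -1 0.2 0 0 0; -1 0.2 0 0 0"

```text
time: 5.42
tool_pos: [610.2, -83.6, 109.8]
tcp_rot: [-1.805, 1.568, -0.434]
contact_force: [-12.7, 2.1, 29.5]
grip_width: 0.3
```

Run:
```python
from st import *
st()
```

```text
5.42 box [  9.6  -2.  109.8] F [-12.8  -0.4  29.5] w 0.3
```

Call:
send_rows:
  series: "-1 -1 0 0 0; -1 -2.8 0 0 0; -1 -4.5 0 0 0; 0.6 -4.5 1 1.4 0; 0.6 -4.5 2 2.8 0; 0.6 -4.5 3 4.3 0; 0.6 -4.5 3 4.3 0; 0.6 -4.5 3 4.3 0"

```text
time: 6.42
tool_pos: [548.1, 60.6, 240.1]
tcp_rot: [-1.812, 1.569, -0.441]
contact_force: [0.3, 0.2, 0.2]
grip_width: 45.9
```

Run:
```python
from st import *
import cv2
st()
for n in("side","top"):
    p=capture(n); a=p["pixels"][90:340,170:420] if n=="side" else p["pixels"][80:300,170:430]
    cv2.imwrite(f"pics/{n}4.png",cv2.resize(a,None,fx=2.4,fy=2.4)[:,:,::-1])
    for t in("knob","bolt_tip","keeper","hatch_edge","notch"): print(n,t,[(r["score"],L(r["point"]).round()) for r in place_of(p,t)][:3])
```

```text
6.42 box [-79.9 126.9 240.1] F [0.3 0.3 0.2] w 45.9
side knob [(0.5, array([-86., 129., 191.])), (0.39, array([-199., -116.,   -1.]))]
side bolt_tip [(0.68, array([-79.,  51., 135.]))]
side keeper [(0.98, array([-78.,  17., 134.]))]
side hatch_edge [(0.63, array([ -1.,  38., 110.]))]
side notch [(0.75, array([  -5., -152.,  100.])), (0.61, array([-100.,   71.,  136.]))]
top knob []
top bolt_tip [(0.54, array([   1., -150.,  104.]))]
top keeper [(0.7, array([-81.,  16., 134.]))]
top hatch_edge [(0.86, array([  2.,  41., 109.]))]
top notch [(0.68, array([-105.,   71.,  134.]))]
```

View pics/side4.png

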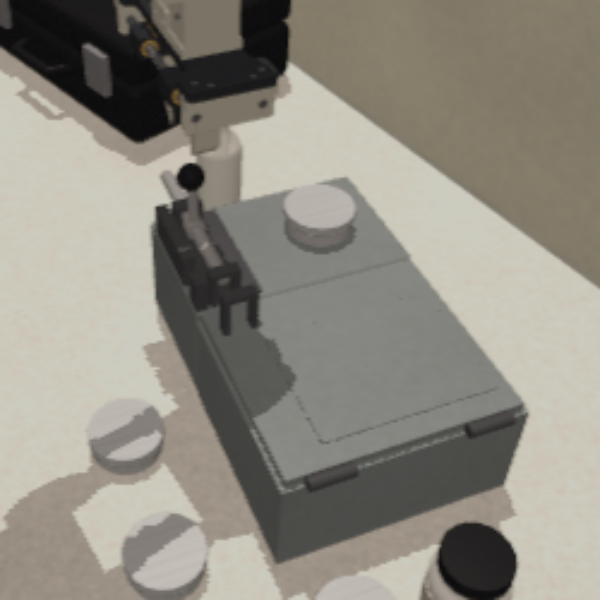

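View pics/top4.png

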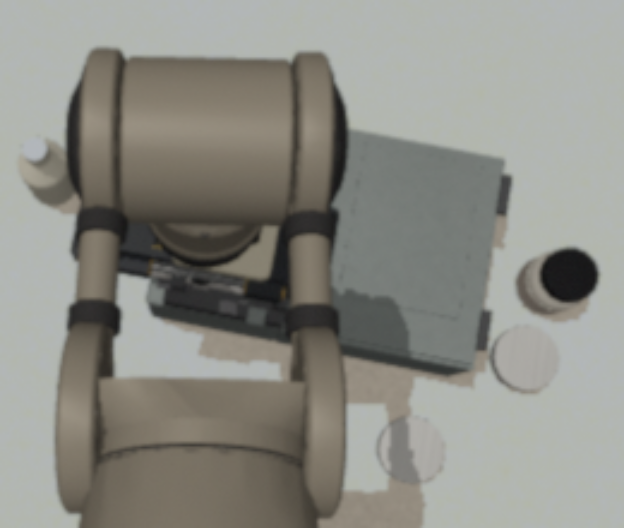

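The hatch shows closed and flush and the knob (side image (190,177)) lies under the fingers. Straddle it and grip.

Call:
send_rows:
  series: "0.6 0 0.12 0.05 0; 0.6 0 0.12 0.05 0; 0.6 0.7 0.12 0.05 0; 0.6 1.4 0.12 0.05 0; 0.6 2.1 0.12 0.05 0; -1 2.1 0.12 0.05 0; -1 2.1 0.12 0.05 0; -1 2.1 0.12 0.05 0"

```text
time: 8.02
tool_pos: [545.0, 63.2, 177.7]
tcp_rot: [-1.35, 1.569, 0.021]
contact_force: [-0.0, -0.7, 0.3]
grip_width: 47.6
```

Call:
send_rows:
  series: "-1 0 0 0 0; -1 0 0 0 0"

```text
time: 8.28
tool_pos: [544.6, 63.2, 177.0]
tcp_rot: [-1.25, 1.57, 0.12]
contact_force: [-0.1, 0.6, 0.7]
grip_width: 28.1
```

Run:
```python
from st import *
import cv2
st()
p=capture("side"); cv2.imwrite("pics/s5.png",cv2.resize(p["pixels"][90:240,170:370],None,fx=4,fy=4)[:,:,::-1])
```

```text
8.28 box [-83.9 128.8 177. ] F [-0.2  0.6  0.7] w 28.1
```

View pics/s5.png

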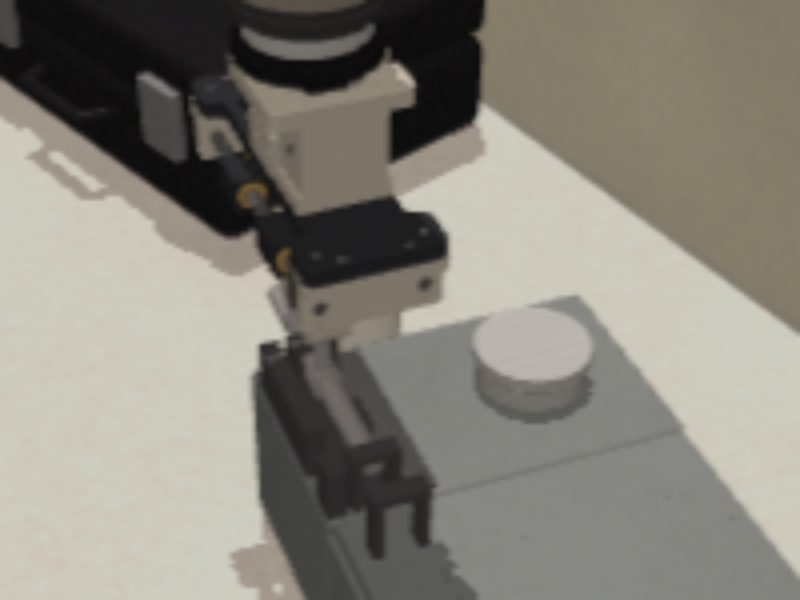

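The fingers are around the knob. Finish closing, then drag towards the hatch.

Call:
send_rows:
  series: "-1 0 0 0 0; -1 0 0 0 0; -1 0 0 -0.4 0; -1 0 0 -0.8 0; -1 0 0 -1.2 0; -1 0 0 -1.6 0; -1 0 0 -1.95 0; -1 0 0 -1.95 0"

```text
time: 9.32
tool_pos: [533.0, 5.9, 176.8]
tcp_rot: [-0.248, 1.568, 1.122]
contact_force: [1.8, 7.2, 5.1]
grip_width: 23.8
```

Run:
```python
from st import *
import cv2
st()
p=capture("side"); cv2.imwrite("pics/s6.png",cv2.resize(p["pixels"][90:240,170:370],None,fx=4,fy=4)[:,:,::-1])
for t in("bolt_tip","keeper","hatch_edge","notch"): print(t,[(r["score"],L(r["point"]).round()) for r in place_of(p,t)][:3])
```

```text
9.32 box [-83.9  70.4 176.8] F [0.4 7.4 5.1] w 23.8
bolt_tip [(0.62, array([-79.,  -7., 136.])), (0.42, array([-100.,   71.,  135.])), (0.33, array([-190.,   13.,    3.]))]
keeper [(0.88, array([-80.,  14., 136.]))]
hatch_edge [(0.96, array([ -1.,  38., 105.]))]
notch [(0.69, array([-98.,  73., 134.]))]
```

View pics/s6.png

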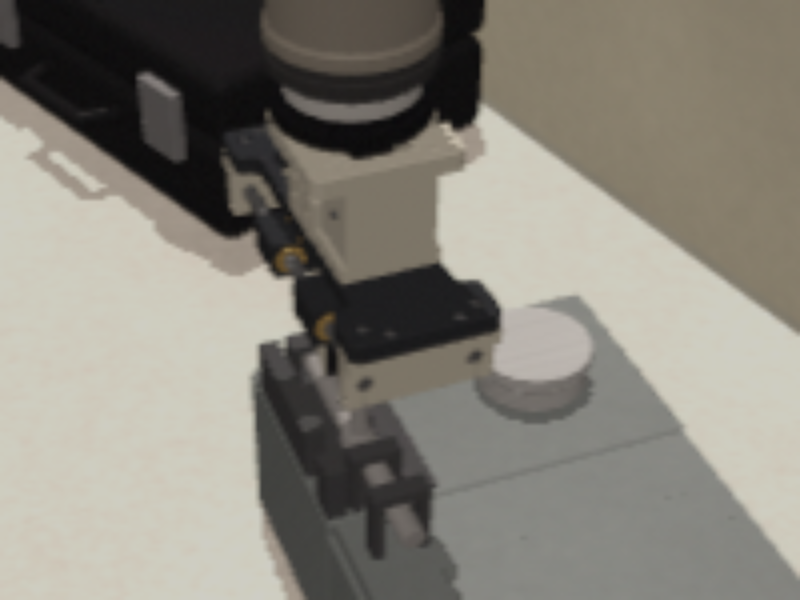

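The rod passes through the keeper (end near pixel (410,530)). A little more, to be sure of the end stop.

Call:
send_rows:
  series: "-1 0 0 -0.1 0; -1 0 0 -0.1 0; -1 0 0 -0.1 0"

```text
time: 9.95
tool_pos: [532.9, 5.5, 176.9]
tcp_rot: [-0.174, 1.565, 1.197]
contact_force: [2.6, 16.5, 4.3]
grip_width: 24.5
```

Run:
```python
from st import *
st()
```

```text
9.95 box [-83.9  69.9 176.9] F [-0.7 16.7  4.3] w 24.5
```

Call:
send_rows:
  series: "-1 0 0 0.07 0; -1 0.03 0.23 0.07 0; -1 0.09 0.47 0.07 0; -1 0.2 0.75 0.07 0; -1 0.35 1.01 0.07 0; -1 0.54 1.25 0.07 0; -1 0.75 1.45 0.07 0; -1 0.75 1.45 0.07 0"

```text
time: 10.95
tool_pos: [489.6, 14.9, 153.7]
tcp_rot: [0.242, 1.568, 1.612]
contact_force: [1.2, 10.3, 1.6]
grip_width: 24.1
```

Run:
```python
from st import *
import cv2
st()
p=capture("side"); cv2.imwrite("pics/s7.png",cv2.resize(p["pixels"][90:240,170:370],None,fx=4,fy=4)[:,:,::-1])
```

```text
10.95 box [-128.1   70.5  153.7] F [-0.8 10.3  1.6] w 24.1
```

View pics/s7.png

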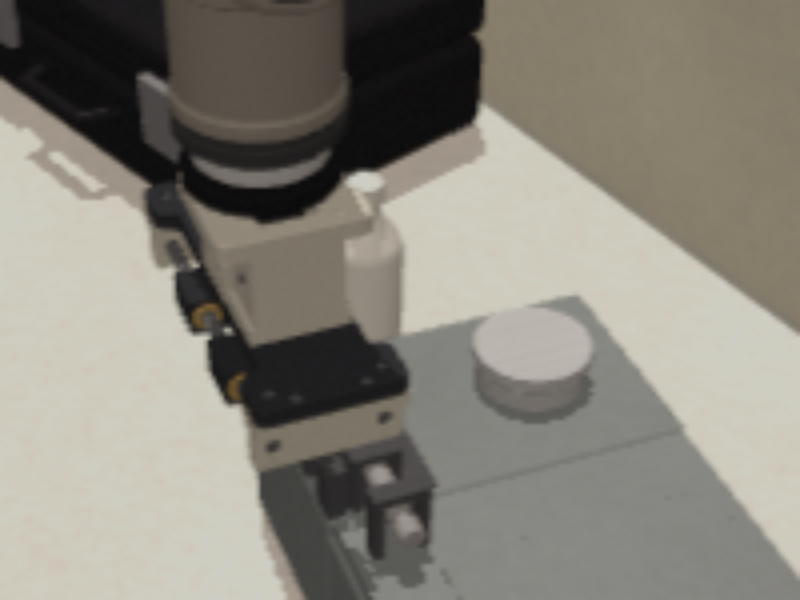

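Call:
send_rows:
  series: "-1 0.17 0.12 0 0; -1 0.34 0.21 0 0; -1 0.52 0.3 0 0; -1 0.71 0.36 0 0; -1 1.0 0.42 0 0; -1 1.25 0.43 0 0; -1 1.3 0.43 0 0; -1 1.3 0.43 0 0"

```text
time: 12.0
tool_pos: [476.0, 17.7, 114.2]
tcp_rot: [0.92, 1.566, 2.29]
contact_force: [-1.9, 12.3, 0.6]
grip_width: 24.4
```

Run:
```python
from st import *
import cv2
st()
p=capture("side"); cv2.imwrite("pics/s8.png",cv2.resize(p["pixels"][90:240,170:370],None,fx=4,fy=4)[:,:,::-1])
```

```text
12.0 box [-142.    70.6  114.2] F [-4.3 11.7  0.6] w 24.4
```

View pics/s8.png

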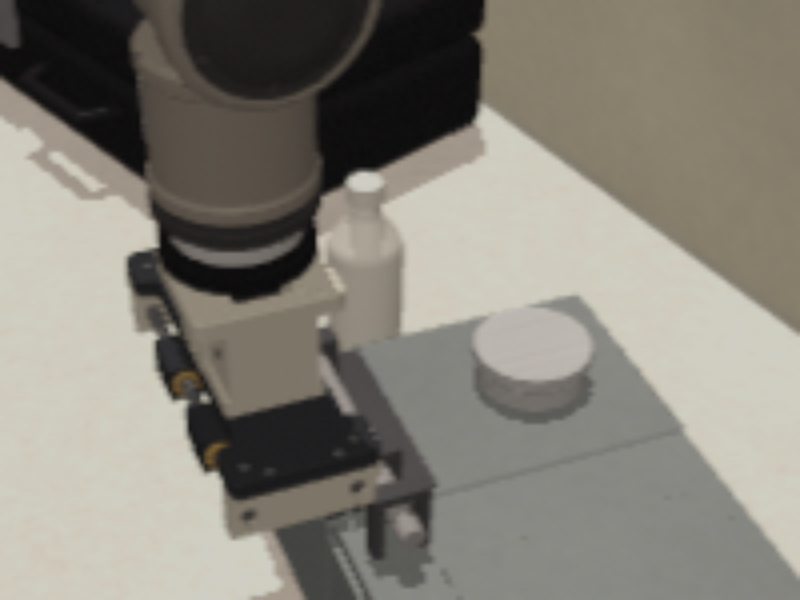

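Call:
send_rows:
  series: "-1 0.1 0 0 0; -1 0.2 0 0 0; -1 0.2 0 0 0; -1 0.2 0 0 0"

```text
time: 12.55
tool_pos: [476.3, 17.7, 108.6]
tcp_rot: [0.798, 1.567, 2.168]
contact_force: [-1.3, 13.5, 2.7]
grip_width: 24.4
```

Run:
```python
from st import *
st()
```

```text
12.55 box [-141.8   70.6  108.6] F [-3.9 13.   2.7] w 24.4
```

Call:
send_rows:
  series: "0.4 -0.2 0 0 0; 0.4 -0.2 0 0 0; 0.4 -0.2 0 0 0; 0.4 -0.2 0 0 0; 0.4 -0.2 0 0 0; 0.4 -1 0 0 0; 0.4 -2.5 0 0 0; 0.4 -4 0 0 0"

```text
time: 13.55
tool_pos: [477.1, 16.1, 230.2]
tcp_rot: [1.673, 1.57, 3.044]
contact_force: [0.8, 0.1, 0.0]
grip_width: 64.2
```

Call:
send_rows:
  series: "0.4 -1 0 1.5 0; 0.4 -1 0 3 0; 0.4 -1 0 4.5 0; 0.4 -1 0 6 0; 0.4 -1 0 6 0"

```text
time: 14.18
tool_pos: [513.1, 195.0, 258.6]
tcp_rot: [1.049, 1.57, 2.424]
contact_force: [-0.1, -0.1, 0.2]
grip_width: 64.4
```

Run:
```python
from st import *
import cv2
st()
for n in("side","top"):
    p=capture(n); a=p["pixels"][120:270,200:400] if n=="side" else p["pixels"][110:250,220:400]
    cv2.imwrite(f"pics/{n}9.png",cv2.resize(a,None,fx=4,fy=4)[:,:,::-1])
    for t in("knob","bolt_tip","keeper","hatch_edge","notch"): print(n,t,[(r["score"],L(r["point"]).round()) for r in place_of(p,t)][:3])
```

```text
14.18 box [-140.9  251.7  258.6] F [-0.1 -0.2  0.2] w 64.4
side knob [(0.56, array([-143.,   72.,  136.]))]
side bolt_tip [(0.63, array([-79.,  -6., 131.]))]
side keeper [(0.56, array([-77.,  14., 134.]))]
side hatch_edge [(0.61, array([  1.,  38., 112.]))]
side notch [(0.9, array([-98.,  70., 135.]))]
top knob [(0.81, array([-144.,   73.,  139.]))]
top bolt_tip [(0.7, array([   9., -241.,    4.])), (0.6, array([-82., -10., 143.]))]
top keeper [(0.62, array([-79.,  14., 132.]))]
top hatch_edge [(0.68, array([  4.,  44., 108.]))]
top notch [(0.75, array([-104.,   69.,  132.]))]
```

View pics/side9.png

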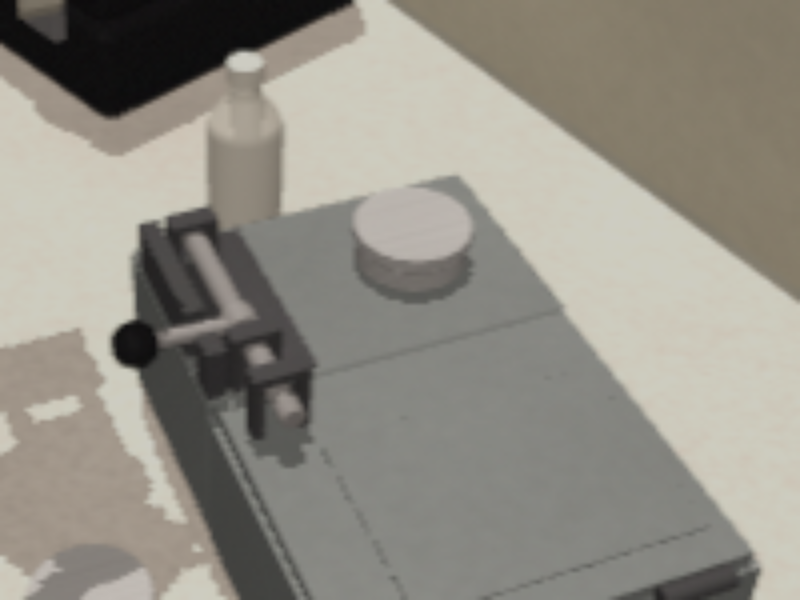

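View pics/top9.png

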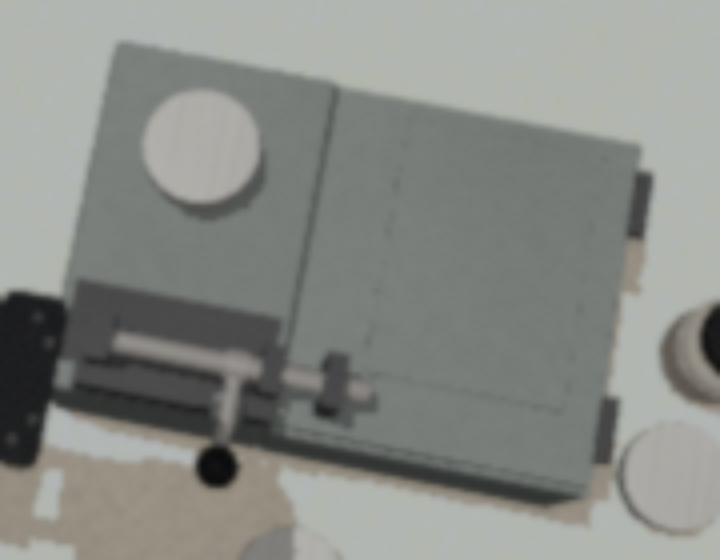

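The knob now sits in front of the notch (side crop (135,343), top crop (217,466)) and the rod is through the keeper. Check the handle's angle by triangulating.

Run:
```python
from st import *
import cv2
P=[];uv=[]
for n,(x0,y0,w,h) in {"side":(215,190,35,35),"top":(262,212,25,30)}.items():
    c=capture(n); P.append(c["mtx"]@np.c_[c["R"],c["t"]])
    g=c["pixels"][y0:y0+h,x0:x0+w].max(2)
    m=(g<30).astype(np.uint8); k,lab,s,ce=cv2.connectedComponentsWithStats(m); i=1+s[1:,4].argmax()
    uv.append(ce[i]+[x0,y0]); print(n,uv[-1],s[i])
    for t in(1.3,1.4,1.5,1.57):
        u=P[-1]@np.r_[W(*loc("kn",0,60,t)),1]; print(t,(u[:2]/u[2]).round(1))
    for t in("tin_a","reagent","jar"): print(t,[(r["score"],np.round(r["point"])) for r in place_of(c,t)])
X=cv2.triangulatePoints(P[0],P[1],uv[0].reshape(2,1),uv[1].reshape(2,1)).ravel(); print(L(X[:3]/X[3]))
```

```text
side [233.47191011 205.52808989] [14 10 10 12 89]
1.3 [233.7 201.8]
1.4 [233.2 204. ]
1.5 [233.  206.1]
1.57 [233.  207.5]
tin_a [(0.95, array([416., -30.,   3.])), (0.9, array([ 384., -156.,   -3.])), (0.82, array([664.,  25., 109.])), (0.55, array([ 474., -283.,    2.]))]
reagent [(0.7, array([684., 227.,   4.])), (0.46, array([ 385., -156.,   -4.]))]
jar [(0.57, array([ 561., -313.,    0.]))]
top [273.75409836 226.21311475] [ 8 10  9  9 61]
1.3 [274.7 225.4]
1.4 [274.4 226.2]
1.5 [274.2 226.8]
1.57 [274.1 227. ]
tin_a [(0.74, array([610., -40., 109.])), (0.73, array([674.,  21., 114.])), (0.7, array([419., -37.,  -1.])), (0.65, array([ 482., -280.,    2.])), (0.56, array([ 381., -161.,    3.])), (0.24, array([478.,  18., 138.]))]
reagent []
jar [(0.68, array([ 562., -314.,    3.]))]
[-138.55332946   71.26010731  139.29958664]
```

Angle reads about 1.5; to make sure, press on the knob's top with closed fingers and read the contact height (148 mm at the stop).

Call:
send_rows:
  series: "-1 0 0 -1.5 0; -1 0 0 -3 0; -1 0 0 -4.5 0; -1 0 0 -6.05 0; -1 0 0 -6.05 0; -1 0.9 0 -6.05 0; -1 1.8 0 -6.05 0; -1 2.7 0 -6.05 0"

```text
time: 16.18
tool_pos: [477.4, 15.6, 177.4]
tcp_rot: [-0.841, 1.57, 0.53]
contact_force: [0.1, 0.2, 0.5]
grip_width: 0.6
```

Call:
send_rows:
  series: "-1 0.3 0 0 0; -1 0.6 0 0 0; -1 0.8 0 0 0; -1 0.95 0 0 0; -1 1.05 0 0 0; -1 1.1 0 0 0; -1 1.1 0 0 0"

```text
time: 17.05
tool_pos: [477.3, 14.7, 146.9]
tcp_rot: [-1.423, 1.569, -0.052]
contact_force: [-5.1, 0.7, 15.0]
grip_width: 0.8
```

Run:
```python
from st import *
st()
```

```text
17.05 box [-140.2   67.9  146.9] F [-5.2 -0.4 15. ] w 0.8
```

Solid at 147 mm with 15 N: the handle is at its stop. Retreat and hand in.

Call:
send_rows:
  series: "-1 -1 0 0 0; -1 -2.5 0 0 0; -1 -4 0 0 0; -1 -4 1 1.5 0; -1 -4 2 3 0; -1 -4 3 4.5 0; -1 -4 3 4.5 0; -1 -4 3 4.5 0"

```text
time: 18.05
tool_pos: [416.0, 164.7, 265.3]
tcp_rot: [-1.667, 1.57, -0.296]
contact_force: [0.6, -0.1, -0.3]
grip_width: 0.4
```

Run:
```python
from st import *
import cv2
st()
for n in("side","top"):
    p=capture(n); a=p["pixels"][120:360,180:420]
    if n=="top": a=p["pixels"][100:300,150:430]
    cv2.imwrite(f"pics/{n}10.png",cv2.resize(a,None,fx=2.4,fy=2.4)[:,:,::-1])
    for t in("knob","bolt_tip","hatch_edge"): print(n,t,[(r["score"],L(r["point"]).round()) for r in place_of(p,t)][:3])
```

```text
18.05 box [-230.1  202.7  265.3] F [ 0.6  0.1 -0.3] w 0.4
side knob [(0.79, array([-143.,   76.,  133.])), (0.33, array([ 17., 317.,   3.]))]
side bolt_tip [(0.64, array([-80.,  -8., 136.]))]
side hatch_edge [(0.86, array([ -1.,  38., 111.]))]
top knob [(0.51, array([-142.,   73.,  133.]))]
top bolt_tip [(0.96, array([-80.,  -7., 145.])), (0.17, array([-4.,  4.,  4.]))]
top hatch_edge [(0.73, array([  2.,  44., 111.]))]
```

View pics/side10.png

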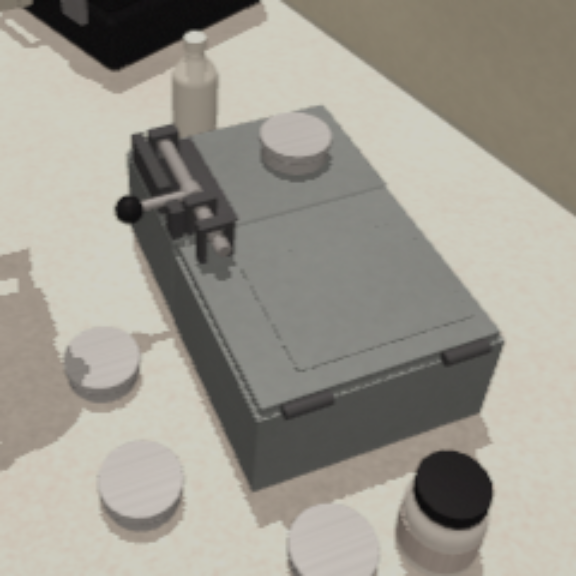

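View pics/top10.png

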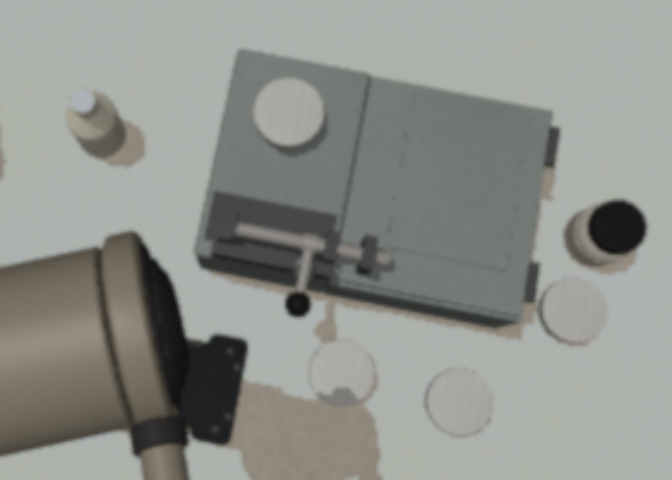

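Hatch flush, bolt through the keeper, handle in its notch (knob at side (130,209)), bystanders where they were, arm clear.

```bash
python3 -c "
from plant import *
print(close_job())"
```

```text
the job is handed in; nothing more can be done
None
```

The strongbox is locked, and I handed the job in at about 18 s of the 51 s allowed. No verdict was reported. I closed the hatch with shut fingers, dragged the bolt across by its knob, and led the handle down into the notch.

- **Hatch:** the fingers met a firm stop at 110 mm height with about 30 N, and both cameras show it flush with the deck.
- **Bolt:** it held against about 17 N at the end stop. The networks put its tip at y ≈ -7 to -8 mm, which is full travel. The top camera gave the tip's height as 145 mm instead of 135 mm, as it also did at the start, so I put that down to network error.
- **Handle:** while I led it down, the fingers slipped on the knob and ended about 8 mm low. A first triangulation then read only about 1.5 rad. I pressed the knob from above with shut fingers and it held at 147 mm under 15 N, which is the 1.57 rad stop. Afterwards the networks put the knob at 133 mm height, against 135 mm expected.
- **Bystanders and arm:** before the final press, the tins, bottle and jar read within about 8 mm of their starting places. After it I checked only the pictures, where they all stand unmoved. The arm was clear of everything.

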